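# Level the bathroom riser shelf on its foot

## Task

Stand the spirit level upright on the wooden shelf board, lengthwise in its middle between the hinge bracket and the knob, and turn the knob of the levelling foot until the bubble sits centred between the rings while you press the level down firmly enough for the board to sit solid on its foot (unpressed, a soft cushion lifts the board and the bubble reads wrong). Finish holding: keep pressing down on the level, with the bubble centred, and do not let go. Leave the other things on the counter where they are.

Things in the scene. Friction and masses are not known exactly. Their poses are not given: they have to be found in the camera images.
- level_center (a point): Spirit level, a loose aluminium bar 150 mm long (its x), 24 wide (y), 42 tall (z), 0.2 kg, black end caps, upright on the counter at the start. Point: its centre, 21 mm above its underside. The clear vial fills the middle 60 mm, its cover 4 mm below the bar's top, seen from above and both sides; the solid blocks 30 to 75 mm from the centre are full height: press there to keep the vial in view.
- bubble (a joint): Place in m of the pale bubble (14 mm long) in the level's vial, from the vial's centre towards the level's own +x end: 0 centred, stops at -0.015 and 0.015. It floats to the higher end, 0.6 mm per 0.001 rad of slope, and settles in about 1 s. Two black rings round the vial lie 19 mm apart; within 0.0025 the bubble is centred between them.
- board_mid (a point): Point on top of the wooden shelf board where the level's middle belongs, some 60 mm above the counter. Board 356 x 106 x 16 mm, clear but for the knob. Axes: x along the board from hinge end to foot end, y across, z up out of it. Hinge line 135 mm towards -x (steel bracket, a low cheek either side of the board), knob axis 175 mm towards +x.
- cushion (a joint): Angle in rad by which the soft cushion on the foot holds up the board's foot end: 0.03 = free, 0 = pressed down solid on the foot; springs back when released. With the level on it, about 4 N down at board_mid (less nearer the foot) presses it solid. Only then does the bubble show the slope that counts: unpressed, the foot end is 0.03 rad higher.
- knob_grip (a point): Black bar-shaped knob of the levelling foot, standing upright on the board at its foot end: bar 46 mm long (this point's y), 14 thick (its x), 30 high. The point is on the turning axis, 26 mm above the board's top and 11 mm below the bar's top; 7 mm free under the bar, round a hub of 22 mm diameter.
- knob (a joint): Turn of the knob in rad, growing clockwise seen from above, -0.6 to 2.2; stiff (0.12 N m), stays where left. Each rad clockwise raises the board's slope by 0.02 rad (foot end up): the bubble goes 12 mm towards the foot end. The value that levels the board is unknown (bracket fitted askew): at the start the foot end, pressed solid, is too low by 0.5 to 1.2 rad of turn.
- soap_dish: Bystander, stays where it is: grey rectangular soap dish with soap, 75 x 110 x 26 mm; origin at the centre of its underside.
- jar: Bystander, stays where it is: small round glass jar, diameter 54, 48 mm tall; origin at the centre of its underside.
- flask: Bystander, stays where it is: tall steel flask, diameter 64, 210 mm tall; origin at the centre of its underside.
- shampoo: Bystander, stays where it is: white bottle, diameter 60, 190 mm tall; origin at the centre of its underside.
- tumbler: Bystander, stays where it is: white open cup, diameter 74, 95 mm tall; origin at the centre of its underside.
- spray: Bystander, stays where it is: aluminium spray can, diameter 48, 140 mm tall; origin at the centre of its underside.
- tin: Bystander, stays where it is: flat round tin, diameter 76, 28 mm tall; origin at the centre of its underside.

How it is judged:
By the outcome, as a careful person would: the job done as asked, in the order asked, and still so for the second after the job is handed in, while the arm keeps its last pose, push and grip.
It also fails if it takes over 72 s, if anything falls off the work surface, if the arm or the gripper's body presses on something with over 40 N, if the wrist force passes 120 N, or if a joint passes its speed limit or range.

## Robot

A 7-joint arm with a two-finger parallel gripper is mounted at the origin on the work surface. World frame = base frame: x ahead of the robot, y to its left, z up, the work surface at z = 0. Lengths are in m, angles in rad, forces in N, time in s.
With the tool pointing down it reaches from about 0.425 to 0.925 m from the base axis. Payload 6.8 kg.
Tool frame: the origin (TCP) lies at the very end of the fingers, on their centre line; the grasp point (between the pads) lies 19 mm behind it; y points along the fingers, z is the direction in which the jaws open and shut, and the axes are right-handed (so a half turn about y gives the same grasp; the last joint's range is limited). The gripper opens to 85 mm and grips with 20 to 120 N. Pads are 22 mm wide; open, the fingers measure 114 mm over their backs; the gripper's body (76 mm by 85 mm) begins 54 mm behind the grasp point. The pads swing forward as they close: fully open they stand 13 mm farther back than shut.
Start: joints at [1.236, 0.477, 0.022, 1.555, -0.011, 1.109, -0.083], TCP at [0.152, -0.658, 0.231] pointing down, gripper open.
Joint ranges: [-2.96, 2.96], [-0.34, 2.1], [-1.41, 1.46], [0.24, 2.44], [-1.37, 4.51], [0.17, 1.92], [-2.96, 2.96]. Speed limits (rad/s): [2.39, 2.39, 3.14, 3.14, 3.14, 3.14, 3.14].

## Interface

Orientations are given as a rotation vector (axis times angle).
In Python, from bench import r gives the robot as it stands.
- The arm moves only by the tool drive_tool, never from a script. Its argument "series" is a list of rows, each a list of 7 numbers: the shift along the tool's x, y, z in mm, then the turn, a rotation vector about the tool's x, y, z in degrees, then the finger opening in mm, from 0 to 85.4. In form: [[tx, ty, tz, wx, wy, wz, grip], ...]. A call has 1 to 5 rows; each row is the pose to reach, as a shift and turn from the pose measured when the call began, along the tool's axes at that moment; what a row does not reach only later rows make up. A row lasts 1/10 s, in which the tool goes at most 50 mm and 8.59 degrees, less where a joint would pass 70% of its speed; a pose out of reach is approached as far as the arm can. A call with a gripper value outside its range is refused whole. The fingers move at their own pace and stop on an object; "squeeze" is the grip in N (left out, the last holds). Time passes only in rows, so rows that repeat a pose let the fingers close. It gives the time, the measured TCP pose, the force and the opening at its end, in the units of the state.
- r.get_obs(): the state, without advancing time (a new reading comes with each control period).
- r.grab_frame(name): name is "scene" or "top" or "wrist"; returns a dict with "frame" (384x512x3 uint8, blue, green, red), "intrinsics" (3x3 intrinsics, pixels), "rvec" (rotation vector, rad) and "tvec" (3), from world to camera coordinates, as OpenCV has them. Camera axes: x right, y down, z forward; pixel columns grow to the right and rows downward; lengths in m; the calibration is good to about 2 mm. The wrist camera is an equidistant fisheye: a pixel r from the principal point sees the ray r / f radians off the axis. A picture is of the moment at which its call begins. There is no depth.
- r.hand_in(): hands the job in, once; it reports no verdict.
The state is a dict: "clock": time; "joints": joint angles; "qvel": joint speeds; "tau": joint torques, N m; "tcp_pos": TCP position; "orientation": TCP orientation; "contact_force": force on the tool from outside, world axes, zero at the start; "moment": the same for the moment, N m; "grip_width": finger opening in m.
Only numpy, scipy, OpenCV 4.12 (cv2) and the standard library are available. Lean on these libraries where they do the work, as an engineer would, in place of code of your own. Each camera call takes 0.05 s, during which the arm holds its last target.

## Working session

There is one attempt and no reset: what is moved stays moved. The work goes in short steps, Python scripts to look and compute and a tool call to move; the robot and the scene stay as the last step left them, time stands still between calls to the robot, and variables do not carry over. Pictures are saved under pics/ and viewed, and the job is handed in when it is done.

Besides the shell and the picture viewer there is one more tool, called after "Call:" in YAML: its name, and indented under it one key for each argument. drive_tool: Moves the arm, as the interface text tells. Its arguments: {"type":"object","properties":{"series":{"type":"array","items":{"type":"array","items":{"type":"number"}}},"squeeze":{"type":"number"}},"required":["series"]}

```bash
ls; mkdir -p pics; python3 - <<'E'
from bench import r
import cv2,numpy as np
o=r.get_obs();print(o)
for n in["scene","top","wrist"]:
    f=r.grab_frame(n);cv2.imwrite(f"pics/a_{n}.png",f["frame"]);print(n,f["intrinsics"],f["rvec"],f["tvec"])
E
```

```text
pics
{'clock': 0.0, 'joints': array([ 1.23587533,  0.47781585,  0.02232677,  1.55648282, -0.01148523,
        1.1093223 , -0.08307969]), 'qvel': array([ 0.00118762,  0.00030536,  0.00134848,  0.00079182,  0.00061672,
       -0.00091392,  0.00102834]), 'tau': array([-5.88177736e-04, -5.96454656e+01,  1.60799492e+00, -2.81204689e+01,
        1.25565694e-02,  9.27569607e-03, -7.05232225e-06]), 'tcp_pos': array([ 0.15164253, -0.65711165,  0.23030168]), 'orientation': array([-0.23980397,  2.10344684, -2.09950181]), 'contact_force': array([ 0.02486716, -0.10656912, -0.48092029]), 'moment': array([-4.44943862e-05,  1.60788918e-02, -6.00177910e-03]), 'grip_width': 0.08548571028869277}
scene [[359.96851948   0.         255.17615091]
 [  0.         359.96851948 194.58229305]
 [  0.           0.           1.        ]] [ 1.4463186   2.31340067 -0.72993038] [ 0.24124656 -0.36574299  1.44798646]
top [[496.68382774   0.         251.11303248]
 [  0.         496.68382774 192.304897  ]
 [  0.           0.           1.        ]] [ 2.11941915 -2.15992618  0.14056687] [0.03269621 0.57974922 1.28330529]
wrist [[297.31863964   0.         254.84762645]
 [  0.         297.31863964 191.52987042]
 [  0.           0.           1.        ]] [-2.25276613  1.7886021   0.29299024] [-0.67386875 -0.04121936  0.38098807]
```

View pics/a_scene.png

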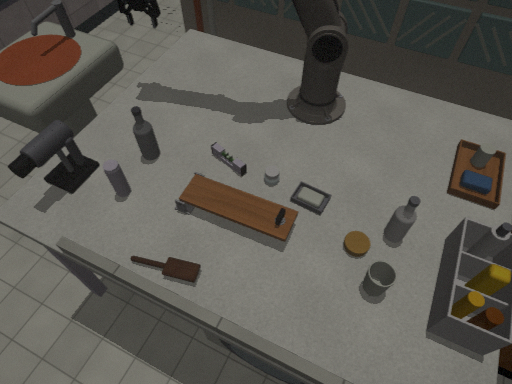

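View pics/a_top.png

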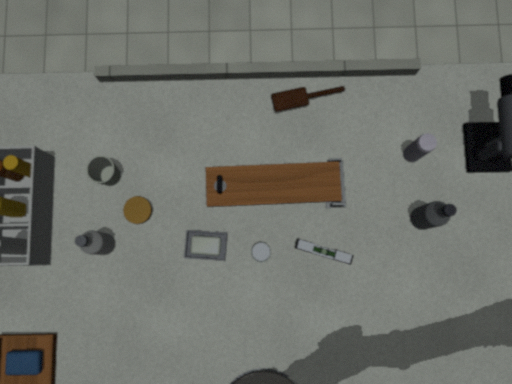

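View pics/a_wrist.png

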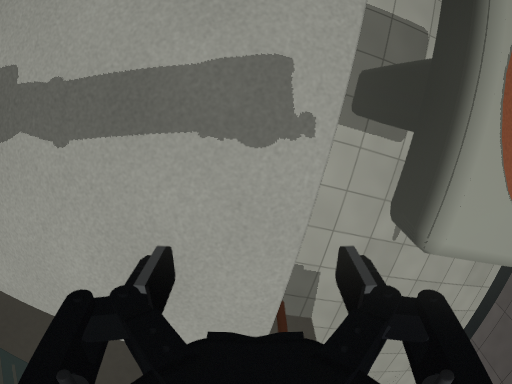

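The scene view shows the level at (228,159), the board at about (240,208) and the knob at (281,216). In the top view the level is at (323,250), the knob at (220,184) and the hinge at (340,183). Next I'll enlarge the top view and measure.

```bash
cat > h.py <<'E'
import cv2,numpy as np
from scipy.spatial.transform import Rotation as R
from bench import r
def cam(f):
    return f["intrinsics"],R.from_rotvec(np.ravel(f["rvec"])).as_matrix(),np.ravel(f["tvec"])
def ray(f,px,fish=False):
    K,M,t=cam(f);px=np.array(px,float)
    a=(px-[K[0,2],K[1,2]])/K[0,0]
    if fish:
        th=np.hypot(*a);s=np.sin(th)/th if th>1e-9 else 1;d=np.array([a[0]*s,a[1]*s,np.cos(th)])
    else: d=np.array([a[0],a[1],1.])
    d/=np.linalg.norm(d)
    return -M.T@t,M.T@d
def onz(f,px,z,fish=False):
    c,d=ray(f,px,fish);return c+d*(z-c[2])/d[2]
def proj(f,P):
    K,M,t=cam(f);p=M@np.array(P)+t;return K[0,0]*p[:2]/p[2]+[K[0,2],K[1,2]]
def projf(f,P):
    K,M,t=cam(f);p=M@np.array(P)+t;n=np.hypot(p[0],p[1]);th=np.arctan2(n,p[2]);return K[0,0]*th*p[:2]/n+[K[0,2],K[1,2]]
def save(img,name,crop=None,k=1,gain=1.):
    if crop: x0,y0,x1,y1=crop;img=img[y0:y1,x0:x1]
    img=cv2.convertScaleAbs(img,alpha=gain)
    cv2.imwrite("pics/"+name,cv2.resize(img,None,fx=k,fy=k,interpolation=cv2.INTER_CUBIC))
def tool():
    o=r.get_obs();return o["tcp_pos"],R.from_rotvec(o["orientation"]).as_matrix(),o
def rel(p,M):
    """shift mm and rotvec deg in tool axes to reach pose p,M(matrix)"""
    t,T,o=tool()
    return np.round((T.T@(np.array(p)-t))*1000,1),np.round(np.degrees(R.from_matrix(T.T@M).as_rotvec()),2)
def down(ang):
    """tool y down, tool z (jaw) at horizontal angle ang"""
    y=np.array([0,0,-1.]);z=np.array([np.cos(ang),np.sin(ang),0]);x=np.cross(y,z);return np.stack([x,y,z],1)
E
python3 - <<'E'
from h import *
im=cv2.imread("pics/a_top.png")
save(im,"b_top.png",(190,140,370,275),4,1.8)
im=cv2.imread("pics/a_scene.png")
save(im,"b_sc.png",(165,130,335,250),4,1.8)
t,T,o=tool();print(T)
f=r.grab_frame("top")
print(-cam(f)[1].T@cam(f)[2]); f=r.grab_frame("scene");print(-cam(f)[1].T@cam(f)[2])
E
```

```text
[[-9.74368338e-01 -3.45863378e-04  2.24958268e-01]
 [-2.24958528e-01  1.26181798e-03 -9.74367522e-01]
 [ 5.31416542e-05 -9.99999144e-01 -1.30728041e-03]]
[0.38860394 0.00527701 1.35388692]
[1.1193242  0.28065881 0.9782518 ]
```

View pics/b_top.png

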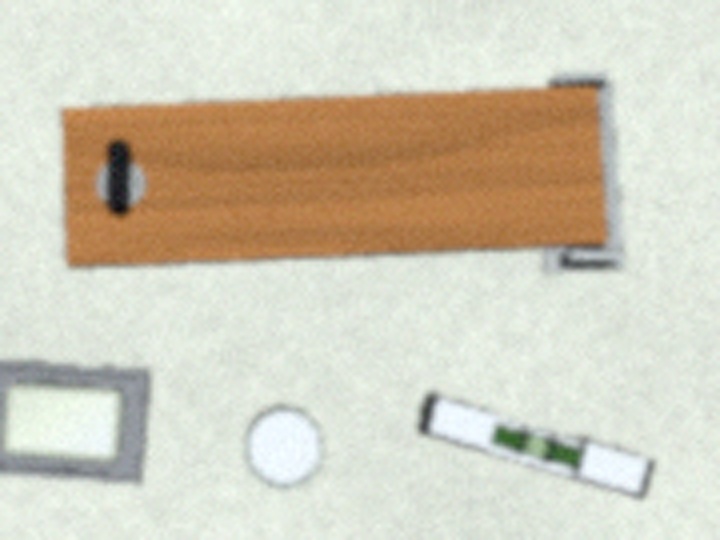

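View pics/b_sc.png

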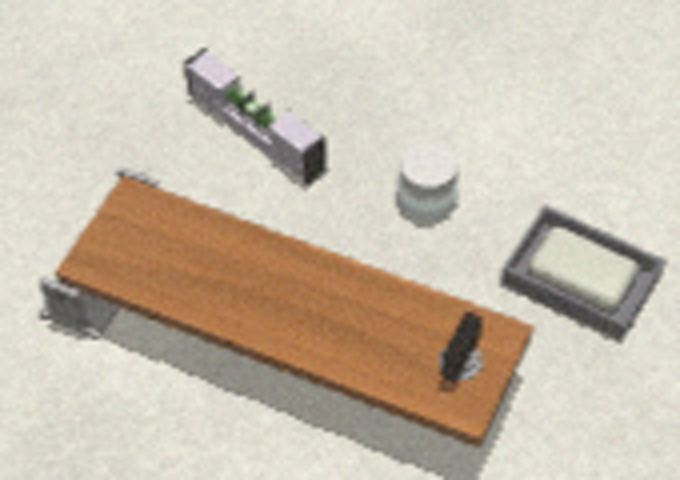

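```bash
python3 - <<'E'
from h import *
f=r.grab_frame("top");im=f["frame"]
hsv=cv2.cvtColor(im,cv2.COLOR_BGR2HSV)
m=cv2.inRange(hsv,(5,100,40),(20,255,255))
n,l,s,c=cv2.connectedComponentsWithStats(m)
i=[k for k in range(1,n) if l[185,280]==k][0]
cnt=max(cv2.findContours((l==i).astype(np.uint8),0,1)[0],key=cv2.contourArea)
bx=cv2.boxPoints(cv2.minAreaRect(cnt));print("board px",bx)
P=np.array([onz(f,b,0.062)for b in bx]);print("board",P,np.linalg.norm(P[0]-P[1]),np.linalg.norm(P[1]-P[2]))
e1=P[np.argsort(P[:,1])]
a=e1[:2].mean(0);b=e1[2:].mean(0);print("hinge end",a,"foot end",b,"yaw",np.degrees(np.arctan2(*(b-a)[1::-1])))
sub=im[170:200,205:235].astype(int).sum(2);mk=(sub<75).astype(np.uint8)
print(sub.min())
c2=max(cv2.findContours(mk,0,1)[0],key=cv2.contourArea);rc=cv2.minAreaRect(c2);kp=np.array(rc[0])+[205,170];print("knob",rc,onz(f,kp,0.104))
kb=cv2.boxPoints(rc)+np.array([205,170]);print(np.array([onz(f,q,0.104)for q in kb]))
# level
roi=(285,230,365,272);g=im[230:272,285:365]
v=hsv[230:272,285:365]
bg=np.median(g.reshape(-1,3),0);d=np.abs(g.astype(int)-bg).sum(2)
mk=(d>60).astype(np.uint8)
save(mk*255,"m.png",None,8)
c3=max(cv2.findContours(mk,0,1)[0],key=cv2.contourArea);rc=cv2.minAreaRect(c3);print(bg,rc,[onz(f,q+np.array([285,230]),0.042) for q in cv2.boxPoints(rc)],onz(f,np.array(rc[0])+[285,230],0.042))
E
```

```text
board px [[205.2327  167.18085]
 [338.78897 160.77014]
 [340.67697 200.10352]
 [207.1207  206.51422]]
board [[ 0.6471528   0.14194041  0.062     ]
 [ 0.657054   -0.21202442  0.062     ]
 [ 0.55208041 -0.21241122  0.062     ]
 [ 0.54206033  0.13745492  0.062     ]] 0.3541032829256804 0.10497430342007849
hinge end [ 0.60456721 -0.21221782  0.062     ] foot end [0.59460657 0.13969767 0.062     ] yaw 91.6212711310608
7
knob ((14.5, 14.0), (16.0, 3.0), 90.0) [0.59428176 0.10123338 0.104     ]
[[0.61509342 0.10489509 0.104     ]
 [0.61493554 0.09721391 0.104     ]
 [0.57356992 0.09758923 0.104     ]
 [0.57372323 0.10523431 0.104     ]]
[122. 128. 124.] ((39.4169807434082, 22.109434127807617), (23.957509994506836, 10.750164985656738), 10.619654655456543) [array([ 0.41090363, -0.13369597,  0.042     ]), array([ 0.438309  , -0.13985878,  0.042     ]), array([ 0.4256712 , -0.20099417,  0.042     ]), array([ 0.39835763, -0.19466164,  0.042     ])] [ 0.41828372 -0.16732824  0.042     ]
```

View pics/m.png

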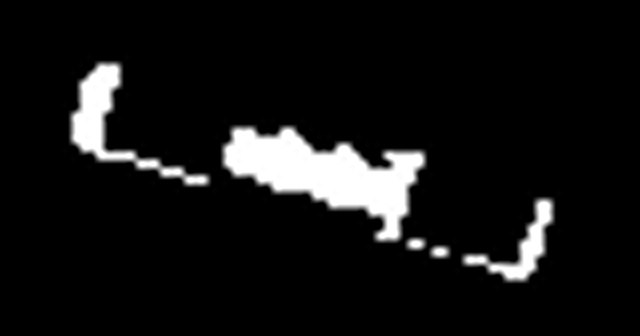

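```bash
python3 - <<'E'
from h import *
f=r.grab_frame("wrist");K,M,t=cam(f);p,T,o=tool();C=-M.T@t
print("cam in tool mm",T.T@(C-p)*1000,"cam z in tool",T.T@M.T[:,2])
f=r.grab_frame("top");g=lambda u,v,z:onz(f,(190+u/4,140+v/4),z)
print(g(432,412,.042),g(649,478,.042),g(537,446,.036))
print(rel((0.418,-0.167,0.21),down(np.radians(-17))),np.linalg.norm(p))
E
```

```text
cam in tool mm [-8.24482690e+01 -1.42409855e+02 -1.34184436e-01] cam z in tool [ 3.16256138e-01  9.48673802e-01 -2.70345218e-04]
[ 0.44329482 -0.09902604  0.042     ] [ 0.3978177  -0.23905679  0.042     ] [ 0.42001846 -0.1677417   0.036     ]
(array([-369.8,   21.2, -418.2]), array([ 1.000e-02, -6.001e+01, -0.000e+00])) 0.7133347372548138
```

Call:
drive_tool:
  series:
    - [-370,21,-418,0,-60,0,80]
    - [-370,21,-418,0,-60,0,80]
    - [-370,21,-418,0,-60,0,80]
    - [-370,21,-418,0,-60,0,80]
    - [-370,21,-418,0,-60,0,80]

```text
clock: 0.9
tcp_pos: [0.2717, -0.4365, 0.2221]
orientation: [-0.871, 1.627, -1.628]
contact_force: [1.5, 0.1, 0.0]
grip_width: 0.0799
```

```bash
python3 - <<'E'
from h import *
print(rel((0.418,-0.167,0.21),down(np.radians(-17))),tool()[0])
E
```

```text
(array([-305.4,   12. ,  -27.8]), array([ -0.03, -16.69,   0.02])) [ 0.27171925 -0.43647936  0.22209138]
```

Call:
drive_tool:
  series:
    - [-305,12,-28,0,-17,0,80]
    - [-305,12,-28,0,-17,0,80]
    - [-305,12,-28,0,-17,0,80]
    - [-305,12,-28,0,-17,0,80]
    - [-305,12,-28,0,-17,0,80]

```text
clock: 1.4
tcp_pos: [0.3905, -0.2168, 0.2126]
orientation: [-1.057, 1.419, -1.422]
contact_force: [0.6, 0.0, -0.3]
grip_width: 0.08
```

```bash
python3 - <<'E'
from h import *
print(rel((0.418,-0.167,0.21),down(np.radians(-17))),tool()[0],tool()[2]["joints"])
f=r.grab_frame("wrist");cv2.imwrite("pics/c_w.png",f["frame"])
E
```

```text
(array([-55.6,   2.6,  12. ]), array([-0.09,  0.29,  0.06])) [ 0.39054843 -0.21682403  0.21261591] [ 0.78228035  0.15074405 -0.45140909  2.07352296  0.08291714  0.93227138
 -0.00574539]
```

View pics/c_w.png

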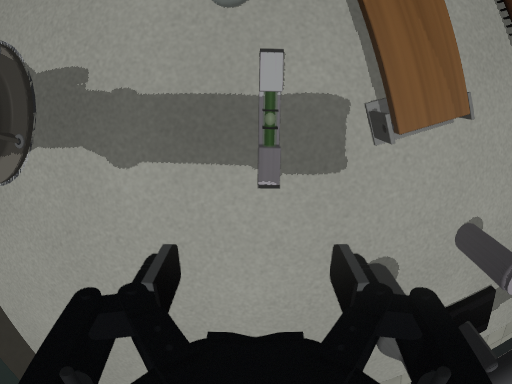

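The wrist view shows the level from (272,50) to (269,186). Its bubble is near (270,119) and the shadow crosses it.

```bash
python3 - <<'E'
from h import *
f=r.grab_frame("wrist");cv2.imwrite("pics/c_w2.png",f["frame"])
save(f["frame"],"c_w3.png",(235,35,305,200),3.6,2)
for q in [(260,50),(284,50),(258,186),(280,186),(272,50),(269,186),(270,118.5)]:
    print(q,onz(f,q,.042,True))
E
```

```text
(260, 50) [ 0.43757558 -0.08435301  0.042     ]
(284, 50) [ 0.46150831 -0.09075592  0.042     ]
(258, 186) [ 0.39523748 -0.22489906  0.042     ]
(280, 186) [ 0.41863984 -0.23163739  0.042     ]
(272, 50) [ 0.44949213 -0.08762351  0.042     ]
(269, 186) [ 0.40691623 -0.2282648   0.042     ]
(270, 118.5) [ 0.42765066 -0.15709265  0.042     ]
```

View pics/c_w3.png

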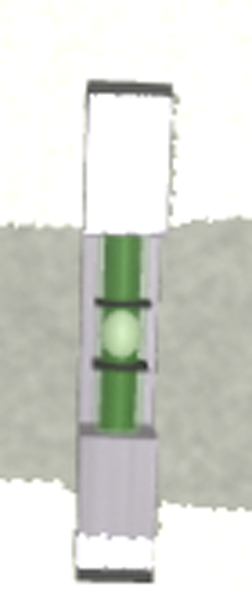

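```bash
python3 - <<'E'
from h import *
f=r.grab_frame("wrist");p,T,o=tool()
print(-cam(f)[1].T@cam(f)[2],o["qvel"].max())
a=onz(f,(270.8,57.8),.042,True);b=onz(f,(266.7,196),.042,True);v=onz(f,(235+120/3.6,35+333/3.6),.033,True)
print(a,b,(a+b)/2,np.linalg.norm(a-b),v,np.degrees(np.arctan2(*(a-b)[1::-1])))
c=(a+b)/2
print(rel((c[0],c[1],0.012),down(np.arctan2(*(a-b)[1::-1])-np.pi/2)),p)
E
```

```text
[ 0.41643926 -0.13397341  0.35542928] 0.07404632668277344
[ 0.44409443 -0.09910451  0.042     ] [ 0.39965447 -0.2425835   0.042     ] [ 0.42187445 -0.17084401  0.042     ] 0.15020362908643178 [ 0.42173875 -0.17057239  0.033     ] 72.79059938031254
(array([-51.4, 200.6,  16.4]), array([-0.08,  0.92,  0.  ])) [ 0.39148268 -0.21552995  0.21259504]
```

Call:
drive_tool:
  series:
    - [-51,100,16,0,1,0,80]
    - [-51,100,16,0,1,0,80]
    - [-51,100,16,0,1,0,80]
    - [-51,100,16,0,1,0,80]

```text
clock: 1.95
tcp_pos: [0.42, -0.1707, 0.1107]
orientation: [-1.053, 1.43, -1.425]
contact_force: [0.0, -0.7, 0.5]
grip_width: 0.0799
```

```bash
python3 - <<'E'
from h import *
print(rel((0.4219,-0.1708,0.012),down(np.radians(-17.2))),tool()[0])
E
```

```text
(array([-0.4, 98.7,  2.1]), array([ 0.17, -0.03, -0.03])) [ 0.41999337 -0.17069132  0.11072211]
```

Call:
drive_tool:
  series:
    - [0,40,2,0,0,0,80]
    - [0,80,2,0,0,0,60]
    - [0,98,2,0,0,0,50]
    - [0,98,2,0,0,0,40]
  squeeze: 30

```text
clock: 2.35
tcp_pos: [0.4201, -0.1726, 0.0116]
orientation: [-1.055, 1.434, -1.426]
contact_force: [-0.4, -0.3, 1.0]
grip_width: 0.0399
```

Call:
drive_tool:
  series:
    - [0,0,0,0,0,0,15]
    - [0,0,0,0,0,0,15]
    - [0,0,0,0,0,0,15]
    - [0,0,0,0,0,0,15]
    - [0,0,0,0,0,0,15]

```text
clock: 2.85
tcp_pos: [0.4208, -0.1735, 0.0128]
orientation: [-1.054, 1.432, -1.428]
contact_force: [-1.4, -2.2, 7.7]
grip_width: 0.0236
```

```bash
python3 - <<'E'
from h import *
print(tool()[2])
f=r.grab_frame("wrist");cv2.imwrite("pics/d_w.png",f["frame"])
E
```

```text
{'clock': 2.85, 'joints': array([ 0.55383569,  0.50438228, -0.36046586,  2.19998077,  0.36784413,
        0.49749413, -0.39568159]), 'qvel': array([-0.001054  ,  0.0007023 ,  0.00112777,  0.00188634,  0.00075297,
        0.00062445,  0.0009351 ]), 'tau': array([-8.29009786e-01, -4.23678482e+01, -3.64204489e+00, -1.31024006e+01,
       -1.38683352e-01, -5.46461362e-01,  3.81680124e-02]), 'tcp_pos': array([ 0.42082474, -0.17346149,  0.01283297]), 'orientation': array([-1.05379351,  1.43211908, -1.42788193]), 'contact_force': array([-1.41236192, -2.19052968,  7.68929643]), 'moment': array([-0.30421175,  0.35580732, -0.02948701]), 'grip_width': 0.02359570834409927}
```

View pics/d_w.png

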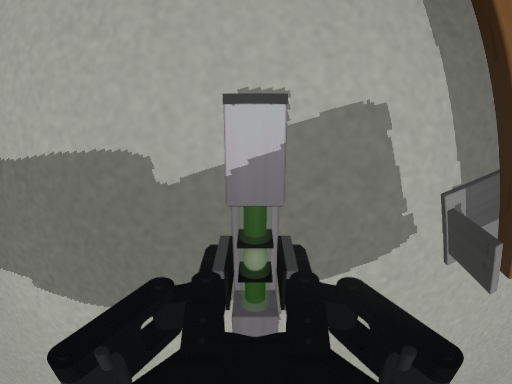

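The level is gripped at its middle: the opening is 23.6 mm and the bubble shows between the pads at (255,260). Lifting now.

Call:
drive_tool:
  series:
    - [0,-50,0,0,0,0,15]
    - [0,-100,0,0,0,0,15]
    - [0,-130,0,0,0,0,15]
    - [0,-130,0,0,0,0,15]
  squeeze: 40

```text
clock: 3.3
tcp_pos: [0.4243, -0.1743, 0.1473]
orientation: [-1.049, 1.424, -1.434]
contact_force: [0.9, -0.4, -1.6]
grip_width: 0.0234
```

```bash
python3 - <<'E'
from h import *
print(rel((0.6005,-0.076,0.14),down(np.radians(1.6))),tool()[0])
E
```

```text
(array([-146.5,    7.6,  138.6]), array([ -0.26, -19.  ,   0.19])) [ 0.42434706 -0.17434036  0.14732938]
```

Call:
drive_tool:
  series:
    - [-147,0,139,0,-19,0,15]
    - [-147,0,139,0,-19,0,15]
    - [-147,0,139,0,-19,0,15]
    - [-147,0,139,0,-19,0,15]
    - [-147,0,139,0,-19,0,15]

```text
clock: 3.8
tcp_pos: [0.6054, -0.0699, 0.1471]
orientation: [-1.219, 1.179, -1.188]
contact_force: [-0.8, 0.2, -1.8]
grip_width: 0.0232
```

```bash
python3 - <<'E'
from h import *
print(rel((0.6005,-0.076,0.14),down(np.radians(1.6))),tool()[0])
f=r.grab_frame("wrist");cv2.imwrite("pics/e_w.png",f["frame"])
E
```

```text
(array([ 5.9,  7. , -5.1]), array([-0.43,  0.33, -0.02])) [ 0.60538565 -0.06989282  0.14708454]
```

View pics/e_w.png

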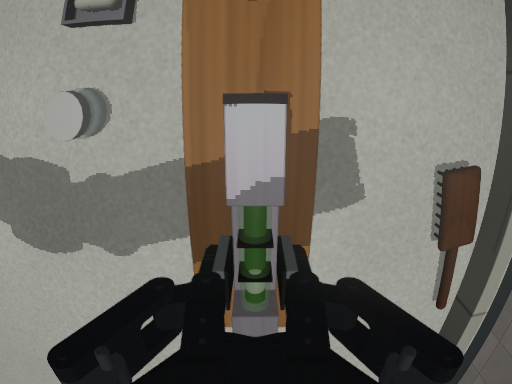

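```bash
python3 - <<'E'
from h import *
f=r.grab_frame("wrist");im=f["frame"];cv2.imwrite("pics/e_w2.png",im)
hsv=cv2.cvtColor(im,cv2.COLOR_BGR2HSV);m=cv2.inRange(hsv,(5,90,20),(20,255,255))
for y in (10,40,70,90,110,150,200,240):
    x=np.where(m[y,150:340])[0]+150
    a=onz(f,(x[0],y),.062,True);b=onz(f,(x[-1],y),.062,True);print(y,x[0],x[-1],a,b,(a+b)[:2]/2,np.linalg.norm(a-b))
E
```

```text
10 185 323 [0.54651495 0.07804169 0.062     ] [0.65148491 0.08162401 0.062     ] [0.59899993 0.07983285] 0.10503106908640358
40 185 324 [0.5476548  0.05332582 0.062     ] [0.65281944 0.05695235 0.062     ] [0.60023712 0.05513909] 0.10522715736326392
70 185 323 [0.54838236 0.02956311 0.062     ] [0.6529278  0.03308186 0.062     ] [0.60065508 0.03132249] 0.1046046373088194
90 185 323 [0.54865348 0.01398714 0.062     ] [0.65371215 0.01750664 0.062     ] [0.60118281 0.01574689] 0.10511759998978125
110 186 322 [ 0.54955227 -0.00155436  0.062     ] [0.65386314 0.00192346 0.062     ] [6.01707702e-01 1.84550266e-04] 0.10436882586199538
150 187 320 [ 0.55009101 -0.03305813  0.062     ] [ 0.65462733 -0.02962421  0.062     ] [ 0.60235917 -0.03134117] 0.10459271163037899
200 190 316 [ 0.55134269 -0.07482852  0.062     ] [ 0.65526616 -0.07143644  0.062     ] [ 0.60330443 -0.07313248] 0.10397881297213211
240 194 312 [ 0.5530964  -0.11194946  0.062     ] [ 0.65587107 -0.10859902  0.062     ] [ 0.60448373 -0.11027424] 0.10282927074200215
```

```bash
python3 - <<'E'
from h import *
print(rel((0.6026,-0.076,0.083),down(np.radians(1.6))),tool()[0])
E
```

```text
(array([ 1.9, 63.2,  1.4]), array([-0.12,  0.15,  0.16])) [ 0.6009897  -0.07395466  0.14617353]
```

Call:
drive_tool:
  series:
    - [2,25,1,0,0,0,15]
    - [2,45,1,0,0,0,15]
    - [2,60,1,0,0,0,15]
    - [2,63,1,0,0,0,15]
    - [2,63,1,0,0,0,15]

```text
clock: 4.4
tcp_pos: [0.6014, -0.0767, 0.0828]
orientation: [-1.225, 1.185, -1.19]
contact_force: [-0.4, -0.3, -0.9]
grip_width: 0.0235
```

```bash
python3 - <<'E'
from h import *
print(rel((0.6026,-0.076,0.073),down(np.radians(1.6))),tool()[0],tool()[2]["contact_force"])
E
```

```text
(array([-0.7,  9.8,  1.2]), array([-0.05,  0.12,  0.17])) [ 0.60137369 -0.07665783  0.08282068] [-0.35607599 -0.30086874 -0.90115676]
```

Call:
drive_tool:
  series:
    - [-1,4,1,0,0,0,15]
    - [-1,7,1,0,0,0,15]
    - [-1,9,1,0,0,0,15]
    - [-1,9,1,0,0,0,15]

```text
clock: 4.8
tcp_pos: [0.6029, -0.0755, 0.0742]
orientation: [-1.224, 1.184, -1.19]
contact_force: [0.5, 0.4, 1.4]
grip_width: 0.0231
```

```bash
python3 - <<'E'
from h import *
print(tool()[0],tool()[2]["contact_force"],tool()[2]["moment"])
f=r.grab_frame("scene");save(f["frame"],"f_s.png",(165,110,335,250),4,1.8)
E
```

```text
[ 0.60290076 -0.07552326  0.07420992] [0.4942517  0.36338292 1.37695858] [ 0.16776048 -0.09298356 -0.06490637]
```

View pics/f_s.png

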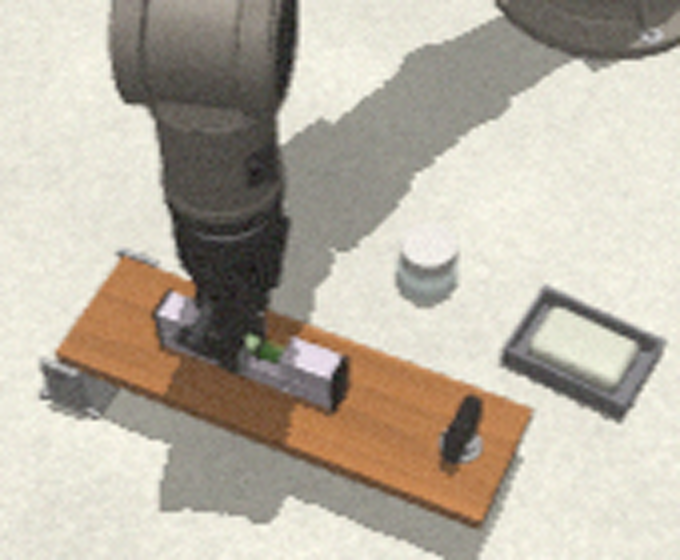

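The level rests on the board and contact shows as about +2 N. I'll push 1.5 mm further, then open.

Call:
drive_tool:
  series:
    - [0,1,0,0,0,0,15]
    - [0,1.5,0,0,0,0,15]
    - [0,1.5,0,0,0,0,15]

```text
clock: 5.15
tcp_pos: [0.6031, -0.0753, 0.0732]
orientation: [-1.224, 1.184, -1.19]
contact_force: [-0.7, 0.6, 3.9]
grip_width: 0.0233
```

Call:
drive_tool:
  series:
    - [0,0,0,0,0,0,50]
    - [0,0,0,0,0,0,60]
    - [0,0,0,0,0,0,60]
    - [0,-15,0,0,0,0,60]
    - [0,-55,0,0,0,0,60]

```text
clock: 5.65
tcp_pos: [0.6003, -0.0753, 0.1262]
orientation: [-1.228, 1.189, -1.186]
contact_force: [0.5, -1.0, 0.4]
grip_width: 0.0598
```

Call:
drive_tool:
  series:
    - [0,-12,0,0,0,0,40]
    - [25,-12,0,0,0,0,0]
    - [50,-12,0,0,0,0,0]
    - [50,-12,0,0,0,0,0]
    - [50,-12,0,0,0,0,0]

```text
clock: 6.15
tcp_pos: [0.6019, -0.1257, 0.1388]
orientation: [-1.227, 1.19, -1.187]
contact_force: [-0.1, 1.7, 0.3]
grip_width: -0.0001
```

```bash
python3 - <<'E'
from h import *
print(tool()[0],tool()[2]["contact_force"],tool()[2]["grip_width"])
f=r.grab_frame("wrist");cv2.imwrite("pics/g_w.png",f["frame"])
f=r.grab_frame("scene");save(f["frame"],"g_s.png",(165,110,335,250),4,1.8)
E
```

```text
[ 0.60188074 -0.12571376  0.13879781] [-0.08604659  1.7260998   0.26885571] -0.00012260835851744554
```

View pics/g_w.png

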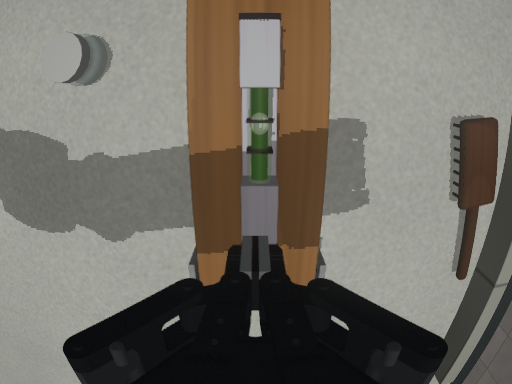

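View pics/g_s.png

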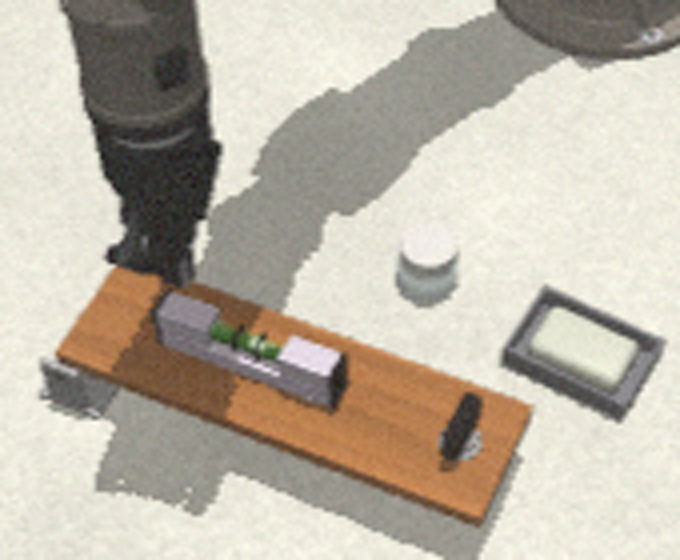

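Unpressed, the bubble sits towards the foot, at (259,124) with the rings at y=120 and 150. Now I press on the hinge-side block.

Call:
drive_tool:
  series:
    - [0,20,0,0,0,0,0]
    - [0,30,0,0,0,0,0]
    - [0,33,0,0,0,0,0]
    - [0,35,0,0,0,0,0]
    - [0,36,0,0,0,0,0]

```text
clock: 6.75
tcp_pos: [0.6023, -0.123, 0.1034]
orientation: [-1.227, 1.187, -1.184]
contact_force: [-2.4, 3.0, 4.7]
grip_width: 0.0001
```

```bash
python3 - <<'E'
from h import *
f=r.grab_frame("wrist")
print(tool()[0],tool()[2]["contact_force"])
im=cv2.imread("pics/g_w.png")
E
```

```text
[ 0.60227408 -0.12304131  0.10336405] [-2.70959202  2.51914898  4.83430325]
```

Call:
drive_tool:
  series:
    - [0,3,0,0,0,0,0]
    - [0,4,0,0,0,0,0]
    - [0,5,0,0,0,0,0]

```text
clock: 7.1
tcp_pos: [0.6033, -0.122, 0.1015]
orientation: [-1.226, 1.185, -1.185]
contact_force: [-9.3, 3.5, 26.9]
grip_width: -0.0002
```

Call:
drive_tool:
  series:
    - [0,2,0,0,0,0,0]
    - [0,2,0,0,0,0,0]
    - [0,2,0,0,0,0,0]

```text
clock: 7.4
tcp_pos: [0.6037, -0.122, 0.1019]
orientation: [-1.226, 1.184, -1.186]
contact_force: [-7.7, 1.9, 15.7]
grip_width: -0.0002
```

Call:
drive_tool:
  series:
    - [0,1.5,0,0,0,0,0]
    - [0,1.5,0,0,0,0,0]
    - [0,1.5,0,0,0,0,0]
    - [0,1.5,0,0,0,0,0]
    - [0,1.5,0,0,0,0,0]

```text
clock: 7.9
tcp_pos: [0.604, -0.122, 0.1021]
orientation: [-1.226, 1.183, -1.187]
contact_force: [-4.8, 0.8, 11.0]
grip_width: 0.0
```

```bash
cat > look.py <<'E'
from h import *
import sys
n=sys.argv[1]
f=r.grab_frame("wrist");t,T,o=tool();print(t,o["contact_force"],o["qvel"].max())
save(f["frame"],n+"_w.png",(210,10,310,240),2.6,1.8);cv2.imwrite("pics/"+n+"_wf.png",f["frame"])
c=(205,180,255,215)
f=r.grab_frame("scene");save(f["frame"],n+"_s.png",(200,150,260,210),8,1.8)
E
python3 look.py h
```

```text
[ 0.60396163 -0.12198871  0.10204928] [-4.60625867  1.70593125 10.79416932] 0.0005750497986481929
```

View pics/h_w.png

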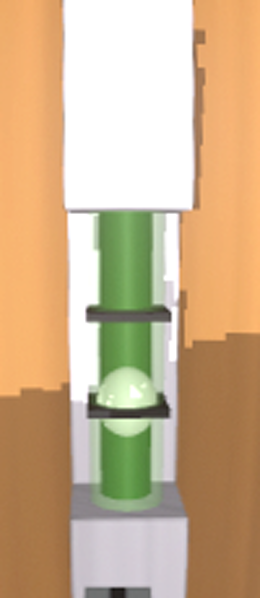

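View pics/h_s.png

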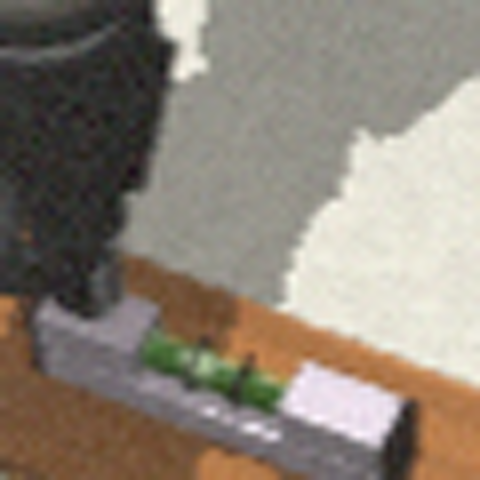

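Under 11 N, in the crop, the bubble is at y≈402 against ring mid 362 with 97 px for 19 mm. That is about 8 mm towards the hinge. I'll wait for it to settle and look again.

Call:
drive_tool:
  series:
    - [-0.5,2,0,0,0,0,0]
    - [-0.5,2.5,0,0,0,0,0]
    - [-0.5,2.5,0,0,0,0,0]
    - [-0.5,2.5,0,0,0,0,0]
    - [-0.5,2.5,0,0,0,0,0]

```text
clock: 8.5
tcp_pos: [0.6043, -0.1219, 0.102]
orientation: [-1.227, 1.182, -1.189]
contact_force: [-7.1, 0.5, 15.4]
grip_width: -0.0001
```

```bash
python3 look.py i
```

```text
[ 0.6043141  -0.12197701  0.1019873 ] [-6.18229305  0.43663114 16.96309305] 0.0012822828328892925
```

View pics/i_w.png

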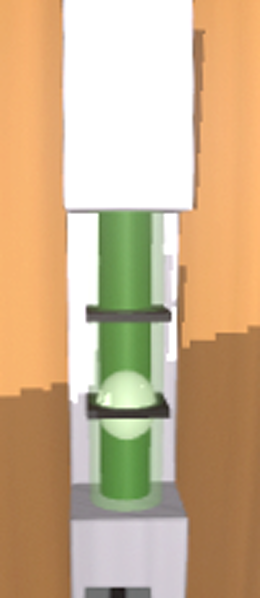

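Settled, the bubble is about 8.3 mm towards the hinge, so the knob needs about 0.70 rad (40°) clockwise. Next: raise and go to the knob.

Call:
drive_tool:
  series:
    - [0,-15,0,0,0,0,0]
    - [0,-50,0,0,0,0,0]
    - [-40,-90,0,0,0,0,50]
    - [-90,-90,0,0,0,0,50]
    - [-130,-90,0,0,0,0,50]

```text
clock: 9.1
tcp_pos: [0.6016, 0.0098, 0.1945]
orientation: [-1.222, 1.179, -1.193]
contact_force: [0.8, -0.0, -0.2]
grip_width: 0.0431
```

Call:
drive_tool:
  series:
    - [-20,0,0,0,0,0,50]
    - [-20,0,0,0,0,0,50]

```text
clock: 9.3
tcp_pos: [0.6013, 0.0349, 0.1963]
orientation: [-1.221, 1.173, -1.188]
contact_force: [-0.2, 0.1, -0.5]
grip_width: 0.0502
```

```bash
python3 look.py j
```

```text
[0.60141861 0.03163738 0.19565351] [ 0.72280342  0.43405851 -0.7098677 ] 0.05045872959387557
```

View pics/j_wf.png

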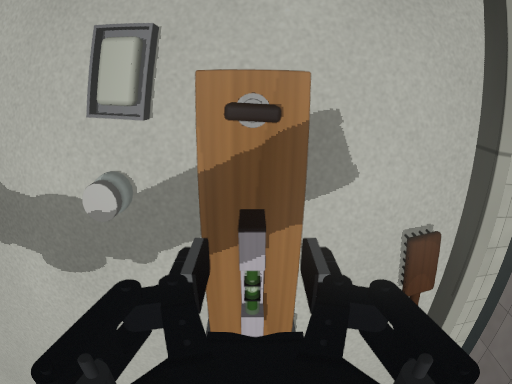

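View pics/j_s.png

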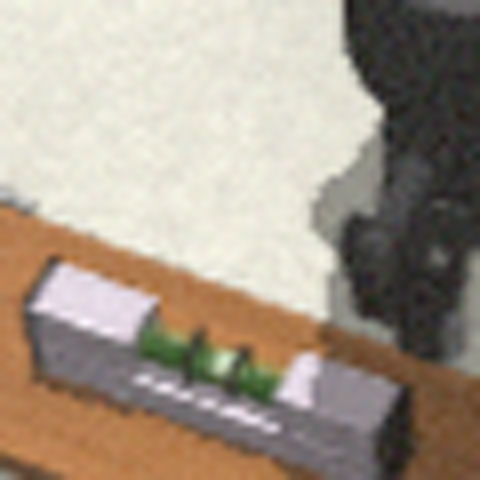

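The knob bar is at (252,112), nearly perpendicular to the board. The level's foot end is at (252,212), and the bubble has returned towards the foot.

```bash
python3 - <<'E'
from h import *
f=r.grab_frame("wrist");im=f["frame"]
save(im,"k.png",(185,60,325,140),5,2)
m=(im[85:135,210:295].max(2)<30).astype(np.uint8)
c=max(cv2.findContours(m,0,1)[0],key=cv2.contourArea);rc=cv2.minAreaRect(c);print(rc)
for q in cv2.boxPoints(rc)+np.array([210,85]): print(q,onz(f,q,.10,True))
q=np.array(rc[0])+[210,85]
print(onz(f,q,.10,True))
for y in (70,72):print(onz(f,(196,y),.063,True),onz(f,(310,y),.063,True))
print("level foot end",onz(f,(252,210),.104,True),-cam(f)[1].T@cam(f)[2])
E
```

```text
Traceback (most recent call last):
ValueError: max() iterable argument is empty
```

View pics/k.png

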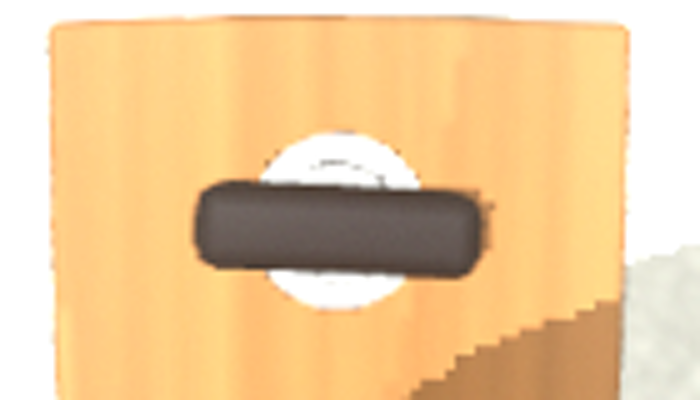

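```bash
python3 - <<'E'
from h import *
f=r.grab_frame("wrist")
g=lambda u,v,z:onz(f,(185+u/5,60+v/5),z,True)
a=g(197,225,.101);b=g(480,234,.101);print("bar",a,b,(a+b)/2,np.linalg.norm(a-b),np.degrees(np.arctan2(*(b-a)[1::-1])))
print("disc",g(339,221,.066)); print("foot edge",g(52,25,.066),g(628,27,.066),g(340,17,.066))
print("level foot end",onz(f,(252,206),.104,True),-cam(f)[1].T@cam(f)[2])
c=(a+b)/2
print(rel((c[0],c[1],0.15),down(np.radians(91.6))),tool()[2]["joints"])
E
```

```text
bar [0.5770628  0.10172449 0.101     ] [0.62151376 0.10158537 0.101     ] [0.59928828 0.10165493 0.101     ] 0.04445118291622197 -0.17932326304765864
disc [0.59936729 0.10164824 0.066     ]
foot edge [0.54670049 0.13731436 0.066     ] [0.65017492 0.14001845 0.066     ] [0.59841945 0.13890001 0.066     ]
level foot end [0.60109214 0.01887001 0.104     ] [0.59902516 0.11058844 0.33677849]
(array([-74.3,  44. ,  -0.2]), array([-5.000e-02, -8.998e+01,  5.700e-01])) [ 0.29201811  0.45430285 -0.58683991  1.74800826  0.29733382  1.02181218
 -0.37554479]
```

```bash
python3 - <<'E'
from h import *
f=r.grab_frame("wrist");save(f["frame"],"l.png",(215,195,290,335),5,2)
for y in (228,230,232,234):print(onz(f,(252,y),.1035,True))
print(onz(f,(252.5,288),.095,True))
print(rel((.5993,.1017,0.15),down(np.radians(89.8))))
E
```

```text
[ 0.60150756 -0.00231561  0.1035    ]
[ 0.6015578  -0.00425351  0.1035    ]
[ 0.6016083  -0.00620423  0.1035    ]
[ 0.60165906 -0.00816811  0.1035    ]
[ 0.60381081 -0.07395814  0.095     ]
(array([-74.4,  43.9,  -0.1]), array([-6.00e-02, -8.82e+01,  5.50e-01]))
```

View pics/l.png

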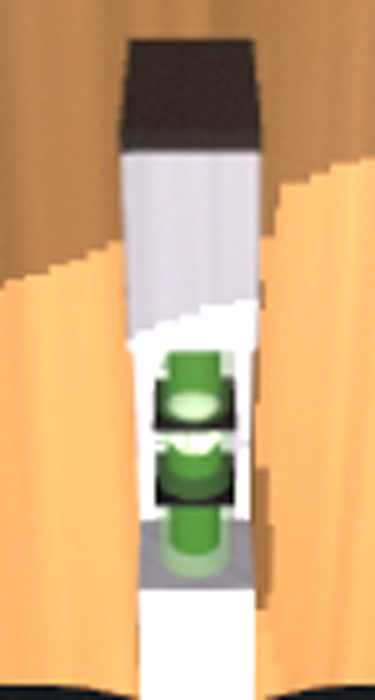

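Call:
drive_tool:
  series:
    - [-74,0,0,0,-88,0,50]
    - [-74,0,0,0,-88,0,50]
    - [-74,0,0,0,-88,0,50]
    - [-74,0,0,0,-88,0,50]
    - [-74,0,0,0,-88,0,50]

```text
clock: 10.05
tcp_pos: [0.5994, 0.1, 0.1936]
orientation: [-1.485, 0.608, -0.621]
contact_force: [-0.1, -0.1, 0.2]
grip_width: 0.0499
```

```bash
python3 - <<'E'
from h import *
print(rel((.5993,.1017,0.15),down(np.radians(89.8))),tool()[0],tool()[2]["joints"])
E
```

```text
(array([-1.6, 43.6,  1.1]), array([  0.16, -44.83,   0.47])) [0.59940235 0.10001047 0.19363608] [ 0.29142967  0.51069211 -0.7627042   1.72551212  0.40538883  1.0639667
  0.17724162]
```

Call:
drive_tool:
  series:
    - [-1,0,1,0,-45,0.5,45]
    - [-1,0,1,0,-45,0.5,45]
    - [-1,0,1,0,-45,0.5,45]
    - [-1,0,1,0,-45,0.5,45]
    - [-1,0,1,0,-45,0.5,45]

```text
clock: 10.55
tcp_pos: [0.5998, 0.0994, 0.1934]
orientation: [-1.574, 0.03, -0.028]
contact_force: [0.3, 0.3, -0.2]
grip_width: 0.0453
```

Call:
drive_tool:
  series:
    - [0,0,0,0,0,0,45]
    - [0,0,0,0,0,0,45]

```text
clock: 10.75
tcp_pos: [0.6, 0.0978, 0.1929]
orientation: [-1.574, 0.035, -0.032]
contact_force: [0.5, -0.0, 0.2]
grip_width: 0.0449
```

```bash
python3 - <<'E'
from h import *
print(rel((.5993,.1017,0.074),down(np.radians(89.8))),tool()[0],tool()[2]["joints"])
f=r.grab_frame("wrist");cv2.imwrite("pics/n.png",f["frame"])
E
```

```text
(array([ -0.7, 118.9,   4.3]), array([ 0.19, -2.26, -0.11])) [0.60004875 0.09780092 0.1929405 ] [ 0.39938906  0.57387389 -0.92719783  1.71266033  0.50658833  1.11749585
  0.84559217]
```

View pics/n.png

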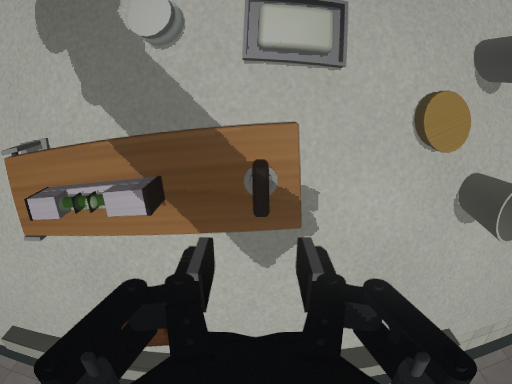

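Call:
drive_tool:
  series:
    - [-1,40,4,0,-2,0,45]
    - [-1,75,4,0,-2,0,45]
    - [-1,105,4,0,-2,0,45]
    - [-1,118,4,0,-2,0,45]
    - [-1,118,4,0,-2,0,45]

```text
clock: 11.3
tcp_pos: [0.5979, 0.1015, 0.0736]
orientation: [-1.575, 0.01, -0.003]
contact_force: [0.8, 0.1, -0.1]
grip_width: 0.0449
```

```bash
python3 - <<'E'
from h import *
print(rel((.5993,.1017,0.074),down(np.radians(89.8))),tool()[0],tool()[2]["contact_force"])
f=r.grab_frame("wrist");cv2.imwrite("pics/o.png",f["frame"])
E
```

```text
(array([ 1.4, -0.4,  0.3]), array([ 0.24, -0.29, -0.27])) [0.59793605 0.10145201 0.07361663] [ 0.77694184  0.09829922 -0.12381807]
```

View pics/o.png

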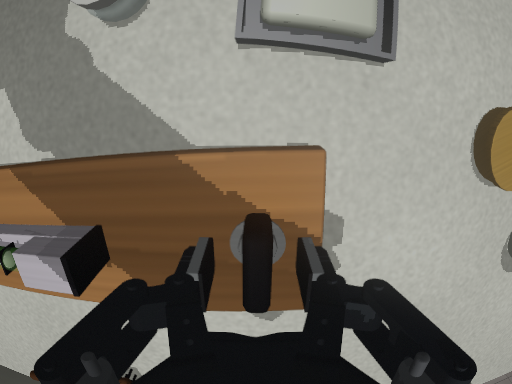

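The knob bar is centred between the fingers at (257,262). Closing.

Call:
drive_tool:
  series:
    - [1,0,0,0,0,0,8]
    - [1,0,0,0,0,0,8]
    - [1,0,0,0,0,0,8]
    - [1,0,0,0,0,0,8]
    - [1,0,0,0,0,0,8]
  squeeze: 50

```text
clock: 11.85
tcp_pos: [0.6007, 0.1026, 0.076]
orientation: [-1.573, 0.007, -0.006]
contact_force: [1.9, 2.1, 1.1]
grip_width: 0.0131
```

Call:
drive_tool:
  series:
    - [0,0,0,0,6,0,8]
    - [0,0,0,0,12,0,8]
    - [0,0,0,0,18,0,8]
    - [0,0,0,0,24,0,8]
    - [0,0,0,0,30,0,8]

```text
clock: 12.35
tcp_pos: [0.6007, 0.101, 0.0758]
orientation: [-1.534, 0.421, -0.421]
contact_force: [0.8, -3.9, -0.4]
grip_width: 0.0124
```

```bash
python3 - <<'E'
from h import *
t,T,o=tool();print(rel((.5993,.1017,0.074),down(np.radians(89.8-40))),t,o["contact_force"],o["moment"],o["grip_width"],np.degrees(np.arctan2(T[1,2],T[0,2])))
E
```

```text
(array([-1.5,  1.8, -0.1]), array([0.24, 9.45, 0.1 ])) [0.60065536 0.10097166 0.07576334] [ 0.79032943 -3.90574066 -0.38182666] [-0.41647689 -0.10573422  0.11211832] 0.012447553007875114 59.254651299070495
```

Call:
drive_tool:
  series:
    - [0,0,0,0,6,0,8]
    - [0,0,0,0,10,0,8]
    - [0,0,0,0,10,0,8]
    - [0,0,0,0,10,0,8]

```text
clock: 12.75
tcp_pos: [0.6004, 0.1005, 0.0756]
orientation: [-1.504, 0.555, -0.556]
contact_force: [-0.8, -1.0, -0.5]
grip_width: 0.0128
```

```bash
python3 - <<'E'
from h import *
t,T,o=tool();print(t,o["contact_force"],o["moment"],o["grip_width"],np.degrees(np.arctan2(T[1,2],T[0,2])))
f=r.grab_frame("wrist");cv2.imwrite("pics/p.png",f["frame"])
E
```

```text
[0.60036001 0.10046919 0.07564129] [-0.794534   -1.00895068 -0.48537672] [-0.02425869  0.08719743 -0.09041296] 0.012792845339290518 49.338245145345894
```

View pics/p.png

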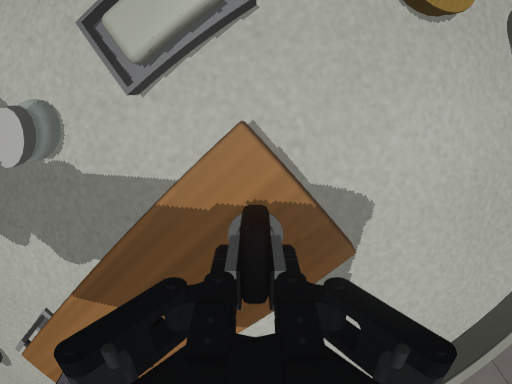

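The knob turned with the gripper and is aligned at (255,255). Releasing and going back to the pressing spot.

Call:
drive_tool:
  series:
    - [0,0,0,0,0,0,40]
    - [0,0,0,0,0,0,40]
    - [0,-20,0,0,0,0,40]
    - [0,-60,0,0,0,0,40]
    - [0,-90,0,0,0,0,40]

```text
clock: 13.3
tcp_pos: [0.6007, 0.1015, 0.1672]
orientation: [-1.503, 0.555, -0.555]
contact_force: [-0.4, 0.6, 0.6]
grip_width: 0.04
```

```bash
python3 - <<'E'
from h import *
print(rel((0.6025,-0.122,0.16),down(np.radians(1.6))),tool()[0],tool()[2]["contact_force"])
f=r.grab_frame("wrist");cv2.imwrite("pics/q.png",f["frame"])
E
```

```text
(array([ 146.8,    8.2, -168.5]), array([ 0.18, 47.79,  0.2 ])) [0.60068551 0.1015015  0.16723249] [-0.39483318  0.55057809  0.63459937]
```

View pics/q.png

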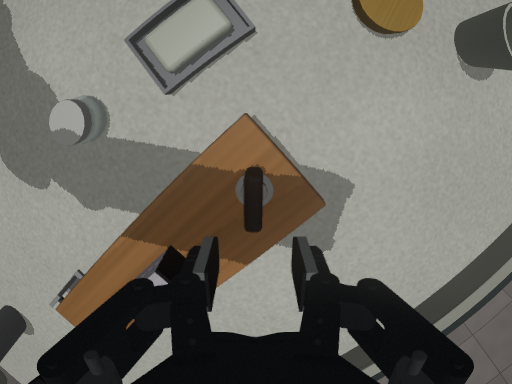

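The knob stayed turned, with its bar at (253,200). Moving back over the level.

Call:
drive_tool:
  series:
    - [147,0,-168,0,48,0,0]
    - [147,0,-168,0,48,0,0]
    - [147,0,-168,0,48,0,0]
    - [147,0,-168,0,48,0,0]
    - [147,0,-168,0,48,0,0]

```text
clock: 13.85
tcp_pos: [0.6049, -0.1274, 0.1727]
orientation: [-1.255, 1.13, -1.143]
contact_force: [0.2, -0.7, 0.0]
grip_width: -0.0
```

```bash
python3 - <<'E'
from h import *
print(rel((0.6025,-0.122,0.14),down(np.radians(1.6))),tool()[0],tool()[2]["contact_force"])
E
```

```text
(array([-5.8, 32.7, -2. ]), array([-0.25,  4.04,  0.35])) [ 0.60491624 -0.12739023  0.17274686] [ 0.24884522 -0.67433289  0.00339286]
```

Call:
drive_tool:
  series:
    - [-6,20,-2,0,4,0,0]
    - [-6,45,-2,0,4,0,0]
    - [-6,55,-2,0,4,0,0]
    - [-6,55,-2,0,4,0,0]

```text
clock: 14.25
tcp_pos: [0.6015, -0.1215, 0.1161]
orientation: [-1.226, 1.184, -1.192]
contact_force: [0.6, 0.1, 0.1]
grip_width: 0.0001
```

```bash
python3 - <<'E'
from h import *
print(rel((0.6025,-0.122,0.102),down(np.radians(1.6))),tool()[0],tool()[2]["contact_force"])
f=r.grab_frame("wrist");cv2.imwrite("pics/s.png",f["frame"])
E
```

```text
(array([ 0.5, 14.1,  1. ]), array([-0.09,  0.11,  0.29])) [ 0.60149787 -0.12147232  0.11613428] [0.59384439 0.12810643 0.06096692]
```

View pics/s.png

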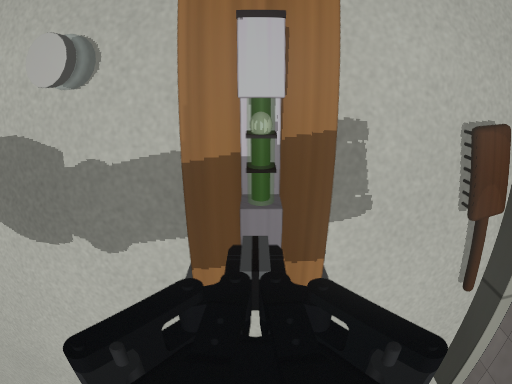

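Call:
drive_tool:
  series:
    - [0,9,1,0,0,0,0]
    - [0,13,1,0,0,0,0]
    - [0,15,1,0,0,0,0]
    - [0,16,1,0,0,0,0]
    - [0,16,1,0,0,0,0]

```text
clock: 14.8
tcp_pos: [0.6044, -0.1198, 0.1028]
orientation: [-1.223, 1.18, -1.192]
contact_force: [-1.1, 3.0, 8.1]
grip_width: -0.0001
```

Call:
drive_tool:
  series:
    - [0,2.5,0,0,0,0,0]
    - [0,2.5,0,0,0,0,0]
    - [0,2.5,0,0,0,0,0]
    - [0,2.5,0,0,0,0,0]
    - [0,2.5,0,0,0,0,0]

```text
clock: 15.3
tcp_pos: [0.6051, -0.1197, 0.1028]
orientation: [-1.223, 1.179, -1.193]
contact_force: [-5.2, 0.4, 16.3]
grip_width: 0.0
```

Call:
drive_tool:
  series:
    - [0,2.5,0,0,0,0,0]
    - [0,2.5,0,0,0,0,0]
    - [0,2.5,0,0,0,0,0]
    - [0,2.5,0,0,0,0,0]
    - [0,2.5,0,0,0,0,0]

```text
clock: 15.8
tcp_pos: [0.6056, -0.1197, 0.1029]
orientation: [-1.223, 1.177, -1.195]
contact_force: [-6.8, 0.7, 18.1]
grip_width: -0.0002
```

```bash
python3 look.py t
```

```text
[ 0.60560421 -0.11971675  0.10285027] [-7.11150694  0.70566087 18.16059856] 0.0009664579632954911
```

View pics/t_w.png

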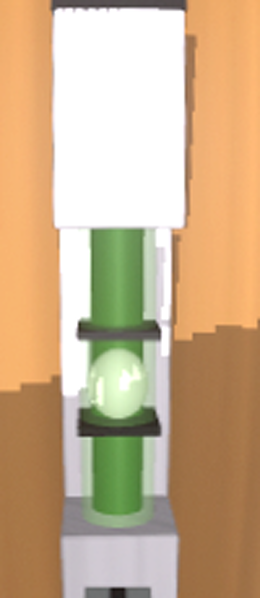

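View pics/t_s.png

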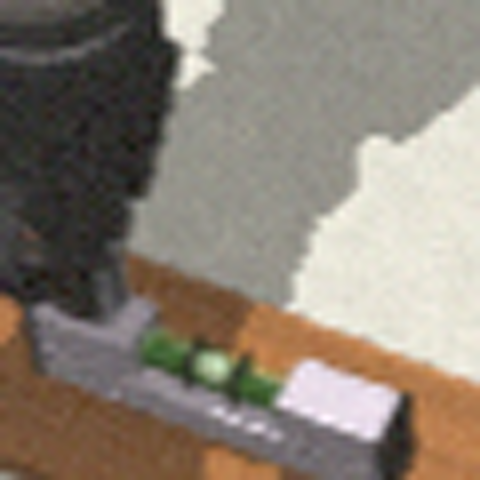

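The bubble is between the rings: crop y≈383 against ring mid 379, about −0.9 mm. I'll ease the sideways load, let it settle a little longer and re-check.

Call:
drive_tool:
  series:
    - [0,2.2,-1.5,0,0,0,0]
    - [0,2.2,-1.5,0,0,0,0]
    - [0,2.2,-1.5,0,0,0,0]
    - [0,2.2,-1.5,0,0,0,0]
    - [0,2.2,-1.5,0,0,0,0]

```text
clock: 16.4
tcp_pos: [0.6048, -0.1197, 0.1028]
orientation: [-1.222, 1.175, -1.196]
contact_force: [-5.0, 1.2, 13.3]
grip_width: -0.0002
```

Call:
drive_tool:
  series:
    - [0,2.2,-0.5,0,0,0,0]
    - [0,2.2,-0.5,0,0,0,0]
    - [0,2.2,-0.5,0,0,0,0]
    - [0,2.2,-0.5,0,0,0,0]
    - [0,2.2,-0.5,0,0,0,0]

```text
clock: 16.9
tcp_pos: [0.6049, -0.1197, 0.1028]
orientation: [-1.222, 1.174, -1.198]
contact_force: [-5.8, 0.7, 14.1]
grip_width: -0.0003
```

```bash
python3 look.py u; python3 -c "
from h import *
cv2.imwrite('pics/u_top.png',r.grab_frame('top')['frame'])"
```

```text
[ 0.60484552 -0.11972105  0.10274808] [-4.95808673 -0.26716931 14.75080551] 0.000569067254655874
```

View pics/u_w.png

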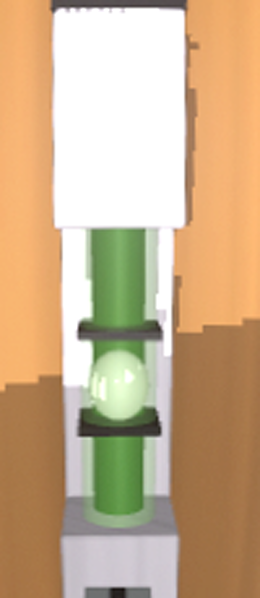

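View pics/u_top.png

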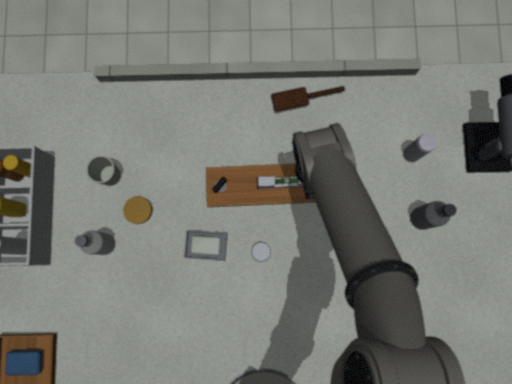

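View pics/u_wf.png

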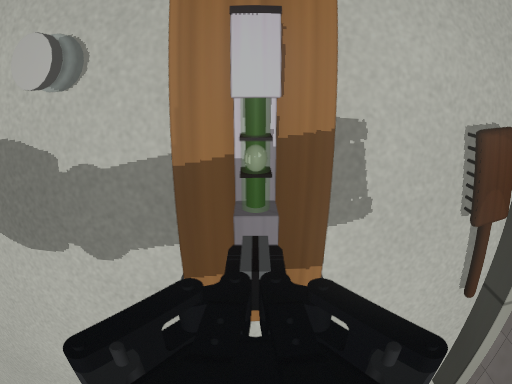

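```bash
python3 - <<'E'
from h import *
f=r.grab_frame("wrist");save(f["frame"],"v_w.png",(235,85,280,225),4.2,1.8)
g=f["frame"];print(-cam(f)[1].T@cam(f)[2])
w=lambda y,z:onz(f,(255.5,10+y/2.6),z,True)[1]*1000
zt=.1035
e1=w(227,zt);e2=w(532,zt);print("edges",e1,e2,"mid",(e1+e2)/2)
for z in(.099,.095,.092,.088,.084):
    print(z,"rings",w(330,z),w(427,z),(w(330,z)+w(427,z))/2,"bubble",w(384.5,z), w(384.5,z)-(e1+e2)/2)
E
```

```text
[ 0.60190931 -0.03691285  0.24454577]
edges -38.68737424036102 -97.71828584788136 mid -68.20283004412119
0.099 rings -58.280504710690195 -77.38442496494724 -67.83246483781872 bubble -68.8871037960869 -0.6842737519657192
0.095 rings -58.86774683771208 -78.49669561010187 -68.68222122390698 bubble -69.7658445750147 -1.5630145308935113
0.092 rings -59.3081784329785 -79.33089859396783 -69.31953851347316 bubble -70.42490015921055 -2.222070115089366
0.088 rings -59.895420560000396 -80.44316923912245 -70.16929489956142 bubble -71.30364093813834 -3.100810894017158
0.084 rings -60.48266268702228 -81.55543988427708 -71.01905128564968 bubble -72.18238171706614 -3.9795516729449503
```

View pics/v_w.png

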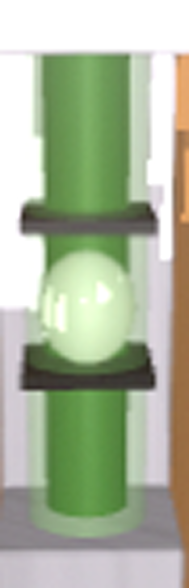

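Correcting for parallax, the bubble is really about 1.6–2.2 mm towards the hinge, which is too marginal. The level also crept about 4 mm towards the foot. I'll re-seat the level first, then turn the knob about 9° more.

Call:
drive_tool:
  series:
    - [0,-20,0,0,0,0,0]
    - [0,-50,0,0,0,0,30]
    - [0,-70,0,0,0,0,60]
    - [0,-70,0,0,0,0,60]
    - [0,-70,0,0,0,0,60]

```text
clock: 17.6
tcp_pos: [0.6041, -0.1194, 0.1729]
orientation: [-1.222, 1.173, -1.198]
contact_force: [-0.4, -0.3, -1.1]
grip_width: 0.0581
```

```bash
python3 - <<'E'
from h import *
print(tool()[0])
f=r.grab_frame("wrist");cv2.imwrite("pics/w.png",f["frame"]);save(f["frame"],"w2.png",(160,0,350,140),4,1.8)
E
```

```text
[ 0.60412046 -0.11935899  0.17294374]
```

View pics/w.png

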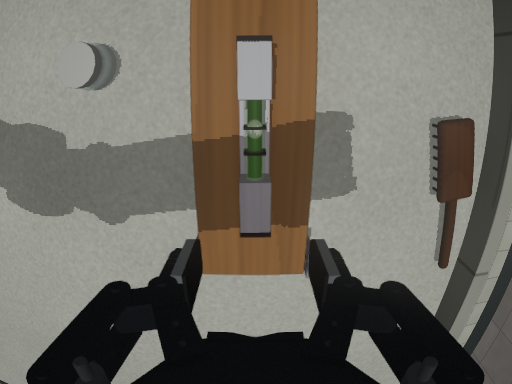

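View pics/w2.png

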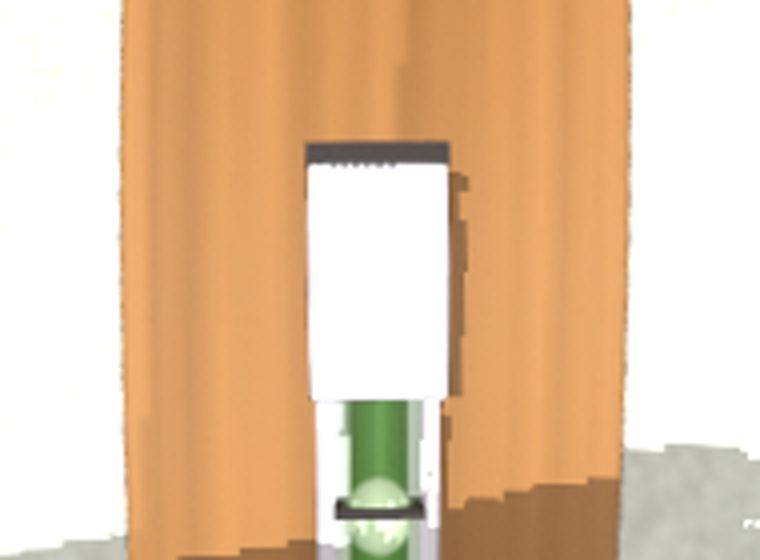

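```bash
python3 - <<'E'
from h import *
f=r.grab_frame("wrist")
a=onz(f,(254.5,36),.1045,True);b=onz(f,(255.5,236),.1025,True);print(a,b,(a+b)/2,np.linalg.norm(a-b),np.degrees(np.arctan2(*(a-b)[1::-1])))
h=onz(f,(252,275),.0595,True);print(h)
m=(a+b)/2
print(rel((m[0],m[1],.075),down(np.radians(1.6))))
E
```

```text
[0.60113996 0.0044769  0.1045    ] [ 0.60686976 -0.14629226  0.1025    ] [ 0.60400486 -0.07090768  0.1035    ] 0.1508912592764224 92.17640791176133
[ 0.60605783 -0.21448936  0.0595    ]
(array([-49.2,  96.3,   1.3]), array([-0.52,  0.19,  0.51]))
```

The level's centre is at y=−0.071 and the middle is at −0.073, so it's fine as it stands. Now the knob, about 9° more.

```bash
python3 - <<'E'
from h import *
print(rel((.600,.101,.173),down(np.radians(49.4))))
E
```

```text
(array([-220.3,   -3.2,    3.6]), array([ -0.28, -47.61,   0.69]))
```

Call:
drive_tool:
  series:
    - [-220,-3,4,0,-48,0.5,45]
    - [-220,-3,4,0,-48,0.5,45]
    - [-220,-3,4,0,-48,0.5,45]
    - [-220,-3,4,0,-48,0.5,45]
    - [-220,-3,4,0,-48,0.5,45]

```text
clock: 18.2
tcp_pos: [0.5987, 0.1074, 0.1722]
orientation: [-1.481, 0.603, -0.61]
contact_force: [-0.2, -0.4, 0.2]
grip_width: 0.0452
```

```bash
python3 - <<'E'
from h import *
print(rel((.600,.101,.173),down(np.radians(49.4))))
E
```

```text
(array([ 5.5, -0.8, -3.6]), array([-0.27, -3.87,  0.14]))
```

Call:
drive_tool:
  series:
    - [5,0,-4,0,-4,0,45]
    - [5,0,-4,0,-4,0,45]
    - [5,0,-4,0,-4,0,45]

```text
clock: 18.5
tcp_pos: [0.5991, 0.1001, 0.1711]
orientation: [-1.496, 0.553, -0.557]
contact_force: [0.6, -0.2, -1.0]
grip_width: 0.0454
```

```bash
python3 - <<'E'
from h import *
print(rel((.600,.101,.0755),down(np.radians(49.4))))
f=r.grab_frame("wrist");cv2.imwrite("pics/x.png",f["frame"])
E
```

```text
(array([-0. , 95.6,  1. ]), array([-0.18, -0.06,  0.1 ]))
```

View pics/x.png

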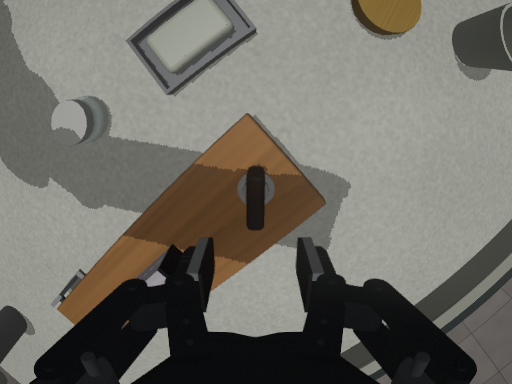

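The knob bar at (255,198) is in line with the fingers. Descending.

Call:
drive_tool:
  series:
    - [0,40,1,0,0,0,40]
    - [0,75,1,0,0,0,40]
    - [0,92,1,0,0,0,40]
    - [0,95,1,0,0,0,35]
    - [0,95,1,0,0,0,25]

```text
clock: 19.05
tcp_pos: [0.6007, 0.1007, 0.0769]
orientation: [-1.496, 0.553, -0.559]
contact_force: [0.9, -0.1, -0.2]
grip_width: 0.0251
```

Call:
drive_tool:
  series:
    - [0,0,0,0,0,0,8]
    - [0,0,0,0,0,0,8]
    - [0,0,0,0,0,0,8]
    - [0,0,0,0,0,0,8]
    - [0,0,0,0,0,0,8]

```text
clock: 19.55
tcp_pos: [0.6007, 0.1004, 0.0771]
orientation: [-1.496, 0.553, -0.559]
contact_force: [-2.2, -3.2, 0.0]
grip_width: 0.0132
```

```bash
python3 - <<'E'
from h import *
t,T,o=tool();print(np.degrees(np.arctan2(T[1,2],T[0,2])),o["moment"],o["grip_width"])
E
```

```text
49.26712168537215 [-0.31539571  0.13115257  0.01011595] 0.013157186167080955
```

Call:
drive_tool:
  series:
    - [0,0,0,0,5,0,8]
    - [0,0,0,0,9,0,8]
    - [0,0,0,0,9,0,8]
    - [0,0,0,0,9,0,8]
    - [0,0,0,0,9,0,8]

```text
clock: 20.05
tcp_pos: [0.6006, 0.1001, 0.077]
orientation: [-1.461, 0.674, -0.68]
contact_force: [-2.5, -2.6, -0.3]
grip_width: 0.013
```

```bash
python3 - <<'E'
from h import *
t,T,o=tool();print(np.degrees(np.arctan2(T[1,2],T[0,2])),o["moment"],o["grip_width"])
E
```

```text
40.32392706296977 [-0.4867106   0.33017721 -0.03144631] 0.012963054578461775
```

Turned 8.9°. Release, retreat, return to press.

Call:
drive_tool:
  series:
    - [0,0,0,0,0,0,40]
    - [0,0,0,0,0,0,40]
    - [0,-20,0,0,0,0,40]
    - [0,-60,0,0,0,0,40]
    - [0,-90,0,0,0,0,40]

```text
clock: 20.55
tcp_pos: [0.601, 0.1014, 0.1691]
orientation: [-1.458, 0.672, -0.679]
contact_force: [0.9, 0.6, 0.8]
grip_width: 0.0404
```

```bash
python3 - <<'E'
from h import *
print(rel((0.602,-0.122,0.165),down(np.radians(1.6))),tool()[0])
E
```

```text
(array([ 170.7,    3.6, -144. ]), array([-0.37, 38.8 , -0.  ])) [0.60097665 0.10135529 0.16908345]
```

Call:
drive_tool:
  series:
    - [171,0,-144,0,39,0,0]
    - [171,0,-144,0,39,0,0]
    - [171,0,-144,0,39,0,0]
    - [171,0,-144,0,39,0,0]
    - [171,0,-144,0,39,0,0]

```text
clock: 21.05
tcp_pos: [0.6023, -0.1283, 0.1689]
orientation: [-1.211, 1.194, -1.203]
contact_force: [0.6, 0.3, -0.6]
grip_width: -0.0
```

```bash
python3 - <<'E'
from h import *
print(rel((0.602,-0.122,0.116),down(np.radians(1.6))),tool()[0])
E
```

```text
(array([-6.3, 52.9, -0.6]), array([-0.42, -0.81,  0.03])) [ 0.60234614 -0.12826472  0.16886091]
```

Call:
drive_tool:
  series:
    - [-6,20,-1,0,-1,0,0]
    - [-6,40,-1,0,-1,0,0]
    - [-6,53,-1,0,-1,0,0]
    - [-6,53,-1,0,-1,0,0]
    - [-6,53,-1,0,-1,0,0]

```text
clock: 21.55
tcp_pos: [0.6022, -0.1217, 0.1163]
orientation: [-1.218, 1.18, -1.189]
contact_force: [-0.3, 1.1, 0.7]
grip_width: 0.0001
```

```bash
python3 - <<'E'
from h import *
print(rel((0.602,-0.122,0.102),down(np.radians(1.6))),tool()[0])
E
```

```text
(array([ 0.3, 14.2, -0.3]), array([-0.45,  0.24,  0.  ])) [ 0.60219188 -0.12166377  0.11625069]
```

Call:
drive_tool:
  series:
    - [0.5,9,0,0,0,0,0]
    - [0.5,13,0,0,0,0,0]
    - [0.5,15,-0.5,0,0,0,0]
    - [0.5,16,-1,0,0,0,0]
    - [0.5,16,-1,0,0,0,0]

```text
clock: 22.05
tcp_pos: [0.6035, -0.1207, 0.103]
orientation: [-1.215, 1.176, -1.19]
contact_force: [-2.6, 3.0, 15.4]
grip_width: 0.0002
```

Call:
drive_tool:
  series:
    - [0,2.5,-0.5,0,0,0,0]
    - [0,2.5,-0.5,0,0,0,0]
    - [0,2.5,-0.5,0,0,0,0]
    - [0,2.5,-0.5,0,0,0,0]
    - [0,2.5,-0.5,0,0,0,0]

```text
clock: 22.55
tcp_pos: [0.6038, -0.1207, 0.1029]
orientation: [-1.215, 1.174, -1.192]
contact_force: [-6.0, 0.1, 17.2]
grip_width: -0.0
```

Call:
drive_tool:
  series:
    - [0,2.3,-0.5,0,0,0,0]
    - [0,2.3,-0.5,0,0,0,0]
    - [0,2.3,-0.5,0,0,0,0]
    - [0,2.3,-0.5,0,0,0,0]
    - [0,2.3,-0.5,0,0,0,0]

```text
clock: 23.05
tcp_pos: [0.6039, -0.1207, 0.103]
orientation: [-1.215, 1.172, -1.193]
contact_force: [-6.0, -0.5, 17.1]
grip_width: -0.0001
```

Call:
drive_tool:
  series:
    - [0,2.3,-0.5,0,0,0,0]
    - [0,2.3,-0.5,0,0,0,0]
    - [0,2.3,-0.5,0,0,0,0]
    - [0,2.3,-0.5,0,0,0,0]
    - [0,2.3,-0.5,0,0,0,0]

```text
clock: 23.55
tcp_pos: [0.6039, -0.1207, 0.103]
orientation: [-1.215, 1.171, -1.195]
contact_force: [-6.3, 0.0, 17.3]
grip_width: -0.0
```

```bash
python3 look.py y; python3 -c "
from h import *
f=r.grab_frame('wrist');save(f['frame'],'y_w2.png',(230,80,285,230),4,1.8);print(-cam(f)[1].T@cam(f)[2])"
```

```text
[ 0.60397053 -0.1206347   0.10300474] [-6.66901114  0.17579677 17.13832773] 0.002076080799661263
[ 0.60002677 -0.03867952  0.24522069]
```

View pics/y_w2.png

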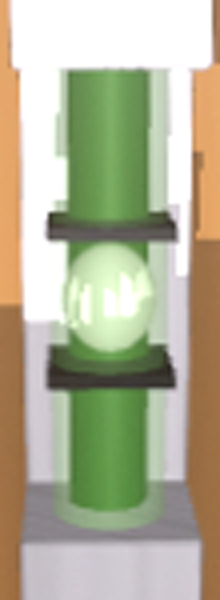

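View pics/y_s.png

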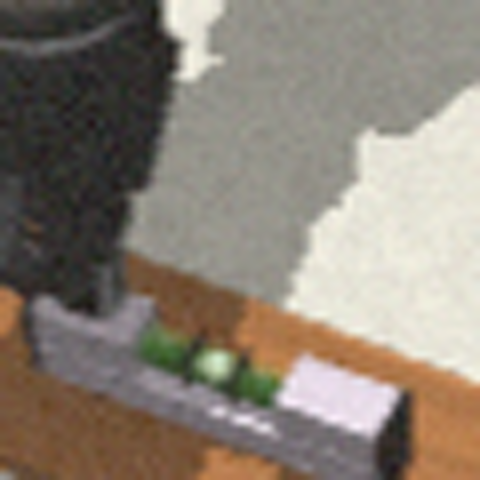

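View pics/y_wf.png

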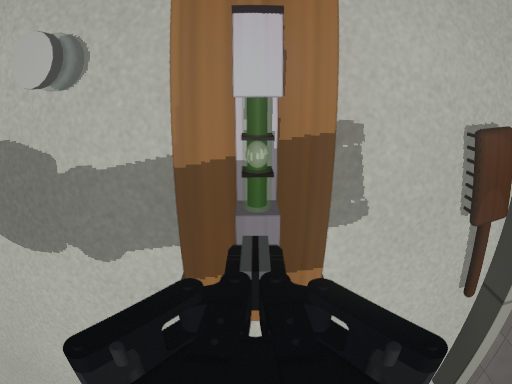

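```bash
python3 - <<'E'
from h import *
f=r.grab_frame("wrist")
w=lambda y,z:onz(f,(257,80+y/4),z,True)[1]*1000
e1=w(69,.1045);e2=w(540,.1035);m=(e1+e2)/2;print(e1,e2,m)
for z in (.100,.097,.095,.092,.090):print(z,w(228,z),w(370,z),(w(228,z)+w(370,z))/2,"bub",w(297,z)-m)
s=r.grab_frame("scene");t,T,o=tool();print(o["contact_force"],o["clock"])
# scene-camera check: project points on the vial axis and compare with pixels
for d in(-30,-9.5,0,9.5,30):
    print(d,(proj(s,(0.604-0.0016-.028*d/1000,m/1000+d/1000,.094))-[200,150])*8)
E
```

```text
-39.59335719236209 -99.0199570967896 -69.30665714457584
0.1 -59.16732701772685 -77.24161108007829 -68.20446904890257 bub 1.4662018108515298
0.097 -59.59056868032581 -78.03823474171519 -68.8144017110205 bub 0.8637890133203143
0.095 -59.87272978872512 -78.56931718280646 -69.22102348576578 bub 0.46218048163281367
0.092 -60.29597145132408 -79.36594084444336 -69.83095614788371 bub -0.1402323158984018
0.09 -60.578132559723386 -79.89702328553462 -70.237577922629 bub -0.5418408475858882
[-7.18846879  0.24739644 17.47579357] 23.8
-30 [142.21293117 329.21805645]
-9.5 [190.59331288 347.53062368]
0 [213.16225595 356.07324514]
9.5 [235.82624249 364.65184172]
30 [285.05942014 383.28720266]
```

The bubble is centred: −0.5 to +0.9 mm by the wrist view over the plausible vial heights, and about +0.7 mm in the scene view. The press is steady at about 17 N, so I'm handing in while holding.

```bash
python3 -c "
from bench import r
o=r.get_obs();print(o['clock'],o['contact_force'],r.hand_in())"
```

```text
the job is handed in; nothing more can be done
23.8 [-7.18846879  0.24739644 17.47579357] None
```

I stood the level lengthwise on the board, turned the knob about 49° clockwise in two goes (40° then 9°), and handed the job in at 23.8 s. At hand-in the closed fingers were pressing the hinge-side block down with about 17 N, and they stayed there.

- **Bubble:** after more than 1.5 s under steady pressure it sat between the rings. The wrist view put it at −0.5 to +0.9 mm for plausible vial heights, and the scene view at about +0.7 mm; the limit is 2.5 mm. After the first turn the plain reading was about −1 mm. The view corrected for camera angle gave about −2 mm, so I added the second turn.
- **Level position:** its centre measured 2 to 4 mm from the board's middle, towards the foot, depending on the view. Pressing had made it creep slightly, and I left it there.
- **Sideways force:** about 7 N of friction force across the level remained at the end, and the level stood upright.
- **Other things on the counter:** a top view at about 17 s showed none of them moved. I took no top view after the second knob turn.

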